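# Make up two gingerbread decorating kits

## Robot

A 6-joint arm with a two-finger parallel gripper is mounted at the origin on the work surface. World frame = base frame: x ahead of the robot, y to its left, z up, the work surface at z = 0. Lengths are in mm, angles in degrees, forces in N, time in s.
With the tool pointing down it reaches from about 350 to 850 mm from the base axis. Payload 8.1 kg.
Tool frame: the origin (TCP) lies midway between the tips of the shut fingers; the grasp point (between the pads) lies 19 mm behind it (r.grasp_offset is the distance from the TCP to the grasp point, in mm); z points along the fingers, x is the direction in which the jaws open and shut, and the axes are right-handed (so a half turn about z gives the same grasp; the last joint's range is limited). The gripper opens to 85 mm and grips with 20 to 120 N. Pads are 22 mm wide; open, the fingers measure 114 mm over their backs; the gripper's body (76 mm by 85 mm) begins 54 mm behind the grasp point. The pads swing forward as they close: fully open they stand 13 mm farther back than shut.
Start: joints at [-72.674, 7.471, 85.268, -0, 87.261, -4.893], TCP at [226.912, -555.443, 231.292] pointing down, gripper open.
Joint ranges: [-169.43, 169.43], [-51.17, 129.36], [1.28, 143.12], [-76.62, 256.62], [0, 156.53], [-152.29, 152.29]. Speed limits (degrees/s): [136.94, 136.94, 159.86, 180, 180, 180].

## Interface

Orientations are given as [roll, pitch, yaw] about the fixed x, y, z axes, in that order (R = Rz(yaw) Ry(pitch) Rx(roll)).
In Python, from bench import r, optics, hand_in gives the robot as it stands.
- The arm moves only by the shell command python3 -m pendant 'ROWS' [FORCE]. ROWS is JSON, a list of rows, each a list of 5 numbers: the opening, from 0 (shut) to 1 (fully open), then the shift along the tool's x, y, z in mm, then the turn about the tool's z in degrees. A call has 1 to 10 rows; each row shifts and turns the commanded pose from where the row before left it, along the tool's axes as they then stand; what a row does not reach is not made up. A row lasts 1/10 s, in which the tool goes at most 50 mm and 8.59 degrees, less where a joint would pass 70% of its speed; a pose out of reach is approached as far as the arm can. A call with a gripper value outside its range is refused whole. The fingers move at their own pace and stop on an object; FORCE is the grip in N (left out, the last holds). Time passes only in rows, so rows that do not move let the fingers close. It gives the time, the measured TCP pose, the force and the opening at its end, in the units of the state.
- r.sense(): the state, without advancing time (a new reading comes with each control period).
- optics.snapshot(name): name is "scene" or "top" or "wrist"; returns (picture, depth): 480x640x3 uint8, blue, green, red; 480x640 float32, mm along the optical axis (not along the pixel's ray), 0 where there is no reading.
- optics.camera_params(name): a dict with "camera_matrix" (3x3 intrinsics, pixels), "eye" and "orientation" of the camera in the world. Camera axes: x right, y down, z forward; pixel columns grow to the right and rows downward; lengths in mm; the calibration is good to about 2 mm. A picture is of the moment at which its call begins: read the wrist's pose just before it. camera_params takes no time and is no camera call; for the wrist camera it gives the pose at the moment of the call.
- hand_in(): hands the job in, once; it reports no verdict.
Trained networks look in the newest picture that a camera, given by its name, has taken for a name from the list of things; names that differ only in an ending like _2 or _b are one class to them, and where a whole thing is asked for, a point or a joint stands for the part that bears it (a point fixed in the world has none). Each returns a list of dicts, best first, with "score" (0 to 1); they miss things now and then, are a little off and sometimes report something else, mostly with a low value. They report only what shows in the picture. A call takes as long as a camera call. They do not tell look-alikes from the thing itself.
- optics.search_frame(camera, query): "at" ([x, y, z] in mm, in world coordinates, good to about 4 mm: the middle of the surface that is visible of it).
The state is a dict: "time": time; "joint_pos": joint angles; "qd": joint speeds; "joint_efforts": joint torques, N m; "tool_pos": TCP position; "tcp_rot": TCP orientation; "ft_force": force on the tool from outside, world axes, zero at the start; "wrist_torque": the same for the moment, N m; "finger_gap": finger opening in mm.
Only numpy, scipy, OpenCV 4.12 (cv2) and the standard library are available. Lean on these libraries where they do the work, as an engineer would, in place of code of your own. Each camera call takes 0.05 s, during which the arm holds its last target. There are 200 camera calls.

## Task

Make up the two decorating kits from the stock on the big baking tray. The long three-bay tray gets the gingerbread man lying flat in its wide bay, the sprinkle shaker upright in the middle bay and the piping nozzle standing in the narrow end bay; the short two-bay tray gets the gingerbread heart lying flat in its wide bay and the squat colour pot upright in the smaller bay. Set each thing down on the floor of its bay rather than dropping it, and leave the gingerbread house, the round gingerbread and the star cutter lying where they are.

Things in the scene. Friction and masses are not known exactly. Their poses are not given: they have to be found in the camera images.
- kit_three: Longer kit tray: grey melamine, fixed, 224 x 128 mm, three bays in a row along its x. Origin: centre of underside, z up. Floor 4 mm thick, walls 4 mm thick, 16 mm high over the table. Bays, each 120 mm across in y: wide, 92 mm along x, centre x = -62 mm; middle, 66 mm, centre x = +21; narrow, 50 mm, centre x = +83. -x is nearer the robot. Left or right of the baking tray.
- kit_two: Shorter kit tray: grey melamine, fixed, 170 x 128 mm, two bays in a row along its x. Origin: centre of underside, z up. Floor 4 mm thick, walls 4 mm thick, 16 mm high over the table. Bays, each 120 mm across in y: wide, 92 mm along x, centre x = -35 mm; smaller, 66 mm, centre x = +48. -x is nearer the robot. On the other side of the baking tray.
- ginger_man: Gingerbread man, dark brown, 14 mm thick, lying flat; 66 mm from head to feet along its x axis (head at +x, both 33 mm from the origin), 56 mm across the outstretched arms along its y axis; the arms are 16 mm broad and end square, their middle line at x = +6 mm, a good place to take hold across y. Origin: centre of its underside. About 35 g. Starts on the baking tray's floor, 3 mm above the table.
- ginger_heart: Gingerbread heart, dark brown, 14 mm thick, lying flat; 60 mm wide along its y axis, 55 mm from the point (at -x) to the top of the lobes (at +x). Origin: centre of its underside, halfway along those 55 mm. It is widest, and best gripped across y, at x = +10 mm, through the centres of the two round lobes. About 35 g. Starts on the baking tray's floor, 3 mm above the table.
- shaker: Sprinkle shaker: upright white plastic cylinder 42 mm in diameter and 46 mm high with a slightly domed steel lid, 44 mm in diameter, with small holes; 63 mm high in all. Origin: centre of its underside. About 110 g. The yaw means nothing. Starts on the baking tray's floor, 3 mm above the table.
- colour_pot: Food-colour pot: squat white plastic pot, 46 mm in diameter and 18 mm high, under a ribbed white screw lid 50 mm in diameter and 12 mm high; 30 mm high in all. Origin: centre of its underside. About 60 g. The yaw means nothing. Starts on the baking tray's floor, 3 mm above the table.
- nozzle: Steel piping nozzle standing on its wide end: a straight collar 30 mm in diameter and 24 mm high, above it a cone that narrows to 9 mm; 51 mm high in all. Origin: centre of its underside. About 30 g. The yaw means nothing. Starts on the baking tray's floor, 3 mm above the table.
- ginger_house: Gingerbread house (square with a pointed gable and a chimney), dark brown, 14 mm thick, 56 mm wide along y and about 61 mm long along x. Origin: underside, near its middle. It stays in stock, where it is on the baking tray.
- ginger_round: Plain round gingerbread, dark brown, 54 mm in diameter, 14 mm thick. Origin: centre of its underside. It stays in stock, where it is on the baking tray.
- star_cutter: Five-pointed star biscuit cutter of sheet steel, an open outline 68 mm across the points and 22 mm high. Origin: centre of its underside. It stays in stock, where it is on the baking tray.
Mind the look-alikes: they are no part of the job. Leave any orange look-alike of the colour_pot alone.

How it is judged (in metres and radians):
At the end, for the whole second after the job is handed in: Each of the five things rests released and still on the floor of its named bay: within the bay's walls (22 mm of its centre along the tray for gingerbread, 15 mm shaker and pot, 13 mm nozzle), at most 3 mm off the floor, tilted under 0.12 rad. House, round and cutter moved under 30 mm (x of ginger_man in the frame of kit_three between -0.084 and -0.04 m and y of ginger_man in the frame of kit_three between -0.036 and 0.036 m and z of ginger_man in the frame of kit_three between 0.001 and 0.0075 m and angle between each of ginger_man, shaker, nozzle, ginger_heart, colour_pot's own z axis and vertical below 0.12 rad and linear speed of each of ginger_man, shaker, nozzle, ginger_heart, colour_pot below 0.02 m/s and angular speed of each of ginger_man, shaker, nozzle, ginger_heart, colour_pot below 0.2 rad/s and x of shaker in the frame of kit_three between 0.006 and 0.036 m and y of shaker in the frame of kit_three between -0.042 and 0.042 m and z of shaker in the frame of kit_three between 0.001 and 0.0075 m and x of nozzle in the frame of kit_three between 0.07 and 0.096 m and y of nozzle in the frame of kit_three between -0.048 and 0.048 m and z of nozzle in the frame of kit_three between 0.001 and 0.0075 m and x of ginger_heart in the frame of kit_two between -0.057 and -0.013 m and y of ginger_heart in the frame of kit_two between -0.036 and 0.036 m and z of ginger_heart in the frame of kit_two between 0.001 and 0.0075 m and x of colour_pot in the frame of kit_two between 0.033 and 0.063 m and y of colour_pot in the frame of kit_two between -0.042 and 0.042 m and z of colour_pot in the frame of kit_two between 0.001 and 0.0075 m and distance of each of ginger_house, ginger_round, star_cutter from where it was at the start of the episode below 0.03 m); the robot touches nothing.
It fails at once if one of the five things is dropped or thrown (moves faster than 0.75 m/s, a fall of about 3 cm, with no finger on it) ((linear speed of ginger_man above 0.75 m/s and contact force between the fingers and ginger_man below 0.02 N) or (linear speed of shaker above 0.75 m/s and contact force between the fingers and shaker below 0.02 N) or (linear speed of nozzle above 0.75 m/s and contact force between the fingers and nozzle below 0.02 N) or (linear speed of ginger_heart above 0.75 m/s and contact force between the fingers and ginger_heart below 0.02 N) or (linear speed of colour_pot above 0.75 m/s and contact force between the fingers and colour_pot below 0.02 N)).
It fails at once if the gingerbread house, the round gingerbread or the star cutter is shifted by more than 30 mm (distance of any of ginger_house, ginger_round, star_cutter from where it was at the start of the episode above 0.03 m).
It also fails if it takes over 120 s, if anything falls off the work surface, if the arm or the gripper's body presses on something with over 40 N, if the wrist force passes 120 N, or if a joint passes its speed limit or range.

## Working session

There is one attempt and no reset: what is moved stays moved. The work goes in short steps, Python scripts to look and compute and a shell command to move; the robot and the scene stay as the last step left them, time stands still between calls to the robot, and variables do not carry over. Pictures are saved under pics/ and viewed, about 12 in all and at most 16, crops included, and the job is handed in when it is done.

```bash
ls; mkdir -p pics
python3 - <<'E'
from bench import r,optics
import cv2
print(r.sense(), r.grasp_offset)
for n in("top","scene"):
    p,d=optics.snapshot(n); cv2.imwrite(f"pics/{n}0.png",p)
    c=optics.camera_params(n); print(n,c)
    for q in "ginger_man ginger_heart shaker colour_pot nozzle ginger_house ginger_round star_cutter kit_three kit_two".split():
        print(q,[(round(x["score"],2),[round(v) for v in x["at"]]) for x in optics.search_frame(n,q)[:4]])
E
```

```text
pics
{'time': 0.0, 'joint_pos': array([-7.26733089e+01,  7.51488182e+00,  8.53309501e+01, -1.26747261e-03,
        8.72610150e+01, -4.89506073e+00]), 'qd': array([ 0.05293666, -0.00152146, -0.02018457, -0.0208502 , -0.03078432,
       -0.04591806]), 'joint_efforts': array([-2.80376953e-04, -5.69406366e+01, -5.00549912e+01, -3.59884216e-04,
        1.48001901e-02, -3.01857074e-05]), 'tool_pos': array([ 226.74206064, -554.90320225,  230.23077618]), 'tcp_rot': array([-1.79992144e+02,  1.06565196e-01, -6.77781792e+01]), 'ft_force': array([-0.99333589, -0.16987237,  0.69082072]), 'wrist_torque': array([ 0.04975592, -0.02703188,  0.00610259]), 'finger_gap': 85.63049029237594} 18.700000000000003
top {'camera_matrix': array([[442.95846139,   0.        , 312.30641056],
       [  0.        , 442.95846139, 244.16695155],
       [  0.        ,   0.        ,   1.        ]]), 'eye': array([503.17604751, -10.9405787 , 942.37610038]), 'orientation': array([-176.57374018,    1.47898165,  -90.07232837])}
ginger_man [(0.73, [466, -111, 16]), (0.65, [663, -117, 31]), (0.63, [571, 112, 15]), (0.32, [670,
[... 388 characters left out ...]
96, 357, 1])]
scene {'camera_matrix': array([[433.65489973,   0.        , 321.75787587],
       [  0.        , 433.65489973, 240.56755318],
       [  0.        ,   0.        ,   1.        ]]), 'eye': array([1040.83373865,  397.47903513,  686.38431435]), 'orientation': array([-135.14166253,   -1.15916159,  130.92957728])}
ginger_man [(0.83, [578, 114, 16])]
ginger_heart [(0.59, [570, 14, 16])]
shaker [(0.61, [482, 131, 51])]
colour_pot [(0.83, [672, 293, 29]), (0.69, [668, -110, 33])]
nozzle [(0.76, [461, 15, 25])]
ginger_house [(0.85, [564, -106, 17])]
ginger_round [(0.78, [463, -103, 15])]
star_cutter [(0.91, [676, 117, 19])]
kit_three [(0.9, [518, -349, 3])]
kit_two [(0.85, [513, 352, 3])]
```

View pics/top0.png

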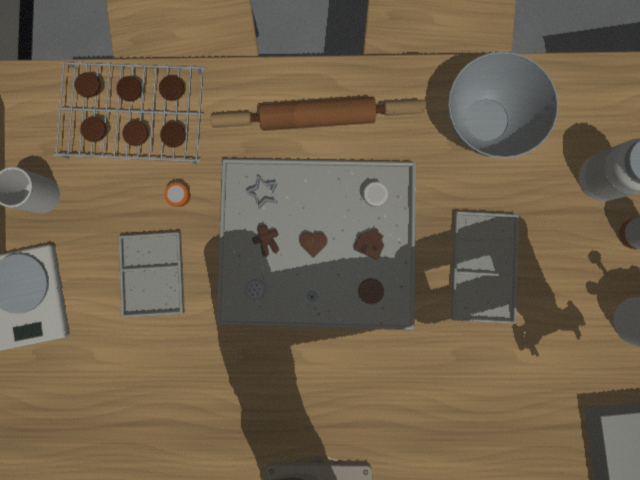

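```bash
cat > h.py <<'E'
import numpy as np,cv2
from bench import r,optics
from scipy.spatial.transform import Rotation as R
def cam(n):
    c=optics.camera_params(n); return c["camera_matrix"],np.array(c["eye"]),R.from_euler("xyz",c["orientation"],degrees=True).as_matrix()
def pix(n,P,c=None):
    K,e,M=c or cam(n); q=(np.atleast_2d(P)-e)@M@K.T; return q[:,:2]/q[:,2:]
def plane(n,uv,z,c=None):
    K,e,M=c or cam(n); uv=np.atleast_2d(uv); d=np.c_[uv,np.ones(len(uv))]@np.linalg.inv(K).T@M.T
    return e+d*((z-e[2])/d[:,2:])
def cloud(n,d,c=None):
    K,e,M=c or cam(n); v,u=np.mgrid[:480,:640]
    P=np.stack([u,v,np.ones_like(u)],-1)@np.linalg.inv(K).T*d[...,None]
    return P@M.T+e
E
python3 - <<'E'
from h import *
p,d=optics.snapshot("top")
P=cloud("top",d)
np.save("topcloud.npy",P)
# crop pots
out=[]
for X in([664,-116,30],[666,294,30]):
    u,v=pix("top",X)[0].astype(int); out.append(cv2.resize(p[max(v-40,0):v+40,max(u-40,0):u+40],(380,380)))
cv2.imwrite("pics/pots.png",np.hstack(out))
E
```

```text
(no output)
```

View pics/pots.png

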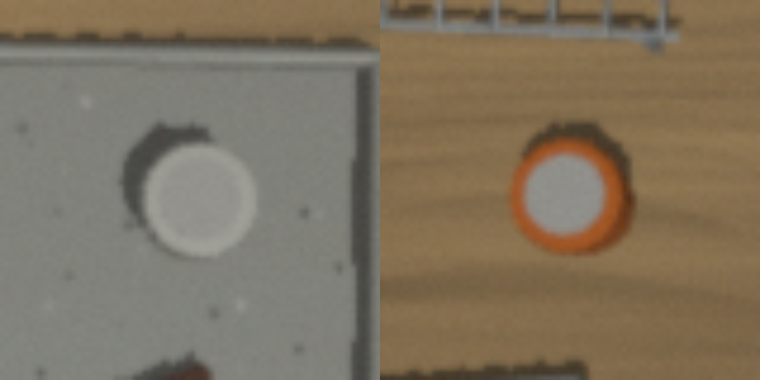

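White pot at px (375,194), standing on the baking tray, has a white ribbed lid, so it is the colour_pot. The one at (177,193) is orange and stands off the tray, so I leave it alone. Man (266,240), heart (313,243), shaker (255,290), nozzle (312,296), kit_two (151,273), kit_three (485,266).

Run:
```python
from h import *
p=cv2.imread("pics/top0.png"); P=np.load("topcloud.npy"); C=cam("top")
def blob(m,x,y,rad=50):
    s=m&(abs(P[...,0]-x)<rad)&(abs(P[...,1]-y)<rad); return s
z=P[...,2]
for n,x,y,lo in[("kit3",505,-348,10),("kit2",496,357,10)]:
    s=(z>9)&(z<24)&(abs(P[...,0]-x)<135)&(abs(P[...,1]-y)<90)
    q=P[s][:,:2].astype(np.float32); print(n,len(q),cv2.minAreaRect(q))
hsv=cv2.cvtColor(p,cv2.COLOR_BGR2HSV)
print("floor z",np.median(z[205:220,330:350]),np.median(z[350:380,400:420]))
for n,x,y,h in[("shaker",472,123,40),("pot",664,-116,25),("nozzle",455,10,15)]:
    s=blob(z>h,x,y,45); print(n,s.sum(),P[s].mean(0),P[s].min(0),P[s].max(0))
ims=[]
brown=((hsv[...,0]<15)|(hsv[...,0]>170))&(hsv[...,1]>70)
for n,x,y in[("man",573,112),("heart",568,11)]:
    u,v=pix("top",[x,y,17],C)[0].astype(int); m=np.zeros_like(brown); m[v-22:v+23,u-22:u+23]=brown[v-22:v+23,u-22:u+23]
    vv,uu=np.nonzero(m); w=plane("top",np.c_[uu,vv],17,C)[:,:2].astype(np.float32)
    print(n,len(w),w.mean(0),cv2.minAreaRect(w),np.degrees(cv2.PCACompute2(w,mean=None)[1]) if 0 else cv2.PCACompute2(w,mean=None)[1:])
    ims.append(cv2.resize(p[v-25:v+25,u-25:u+25],(380,380),interpolation=cv2.INTER_CUBIC))
cv2.imwrite("pics/gb.png",np.hstack(ims))
```

```text
kit3 1511 ((510.6259765625, -344.9507751464844), (131.07005310058594, 226.48057556152344), 86.80853271484375)
kit2 1149 ((495.97491455078125, 354.00836181640625), (171.9443817138672, 131.36566162109375), 3.477283000946045)
floor z 4.049989317670736 1.000757694251945
shaker 386 [466.21064519 124.75197321  64.96405377] [445.02537785 104.34613888  41.60858495] [486.83916407 147.81059113  70.81438187]
pot 472 [ 660.57193566 -117.92377229   34.01478417] [ 636.36092484 -143.9953485    25.05579239] [686.21096591 -92.8902755   40.23663931]
nozzle 179 [451.56046794  13.15991388  36.83134265] [436.98899647  -1.03154935  24.54487908] [465.77038377  27.89780154  58.36005921]
man 366 [570.66455 109.82813] ((567.9263305664062, 112.83096313476562), (63.78219223022461, 49.39879608154297), 3.780125379562378) (array([[ 0.9423741 ,  0.33456105],
       [-0.33456105,  0.9423741 ]], dtype=float32), array([[253.67247],
       [110.62204]], dtype=float32))
heart 436 [562.8286    12.005449] ((567.3989868164062, 12.485876083374023), (48.97846984863281, 48.8813362121582), 44.89756774902344) (array([[ 0.062121  ,  0.99806863],
       [ 0.99806863, -0.062121  ]], dtype=float32), array([[191.66649],
       [135.96295]], dtype=float32))
```

View pics/gb.png

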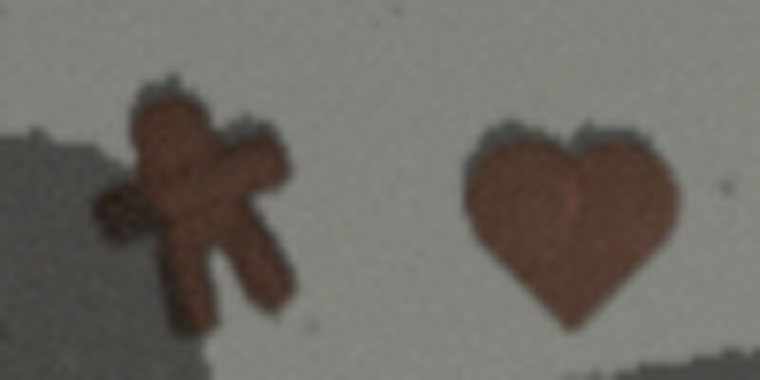

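Man's head points up-left, so its yaw is about +19.5°. The heart's point is at bottom, so its yaw is about -3°. I'll take the nozzle first: turn to yaw -93, go above it and take one close look.

```bash
cat >> h.py <<'E'
def go(x,y,z,yaw):
    s=r.sense(); a=s["tcp_rot"]; d=np.array([x,y,z])-s["tool_pos"]
    turn=-((yaw-a[2]+180)%360-180); M=R.from_euler("xyz",[180,0,yaw],degrees=True).as_matrix()
    print("t",round(s["time"],1),"tcp",s["tool_pos"].round(1),a.round(1),"turn",round(turn,1),"then shift",(d@M).round(1),"len",round(np.linalg.norm(d)))
E
python3 -m pendant '[[1,0,0,0,8.4],[1,0,0,0,8.4],[1,0,0,0,8.4],[1,-41.4,-13.9,0,0],[1,-41.4,-13.9,0,0],[1,-41.4,-13.9,0,0],[1,-41.4,-13.9,0,0],[1,-41.4,-13.9,0,0],[1,-41.4,-13.9,0,0],[1,-41.4,-13.9,0,0]]' 40
python3 -m pendant '[[1,-41.4,-13.9,0,0],[1,-41.4,-13.9,0,0],[1,-41.4,-13.9,0,0],[1,-41.4,-13.9,0,0],[1,-41.4,-13.9,0,0],[1,-41.4,-13.9,0,0],[1,-41.4,-13.9,0,0],[1,0,0,0,0],[1,0,0,0,0]]'
python3 - <<'E'
from h import *
go(452,13,60,-93)
C=cam("wrist"); p,d=optics.snapshot("wrist"); 
for q in["nozzle","shaker","ginger_man","ginger_heart"]:
    print(q,[(round(x["score"],2),np.round(x["at"])) for x in optics.search_frame("wrist",q)[:2]])
P=cloud("wrist",d,C)
for X in([452,13,54],[467,123,66],[575,110,17],[567,11.5,17],[452,13,3]):
    u,v=pix("wrist",X,C)[0].astype(int); print(X,u,v)
    cv2.drawMarker(p,(int(u),int(v)),(0,255,0),0,15)
cv2.imwrite("pics/w1.png",p)
for h,x,y in((28,452,13),(35,467,123)):
    s=(P[...,2]>h)&(P[...,2]<75)&(abs(P[...,0]-x)<40)&(abs(P[...,1]-y)<40)&(d>0)
    q=P[s]; print(len(q), q.size and (q.mean(0),q.min(0),q.max(0)))
E
```

```text
time: 2.15
tool_pos: [339.5, -269.5, 231.5]
tcp_rot: [-180.0, -0.0, -93.0]
ft_force: [0.8, 0.9, 0.6]
finger_gap: 85.7
time: 3.05
tool_pos: [451.4, 14.1, 231.2]
tcp_rot: [180.0, -0.0, -92.8]
ft_force: [0.0, -0.4, 0.3]
finger_gap: 85.3
t 3.0 tcp [451.4  14.1 231.2] [180.   -0.  -92.8] turn 0.2 then shift [  1.1  -0.7 171.2] len 171
nozzle [(0.68, array([456.,   8.,  32.])), (0.24, array([ 563., -109.,   14.]))]
shaker [(0.61, array([471., 120.,  62.]))]
ginger_man [(0.75, array([572., 109.,  13.])), (0.3, array([472., 121.,  65.]))]
ginger_heart [(0.87, array([565.,  10.,  22.])), (0.4, array([458.,  10.,  28.]))]
[452, 13, 54] 313 218
[467, 123, 66] 188 211
[575, 110, 17] 200 83
[567, 11.5, 17] 308 87
[452, 13, 3] 313 206
459 (array([456.56039861,  10.17865523,  41.1539789 ]), array([439.00255577,  -4.02851223,  28.01032859]), array([467.42031584,  24.95499852,  56.32604718]))
2087 (array([470.63957788, 119.22776144,  61.16562337]), array([446.61883214, 100.95910613,  35.08436391]), array([489.92726461, 143.99946323,  67.88164347]))
```

View pics/w1.png

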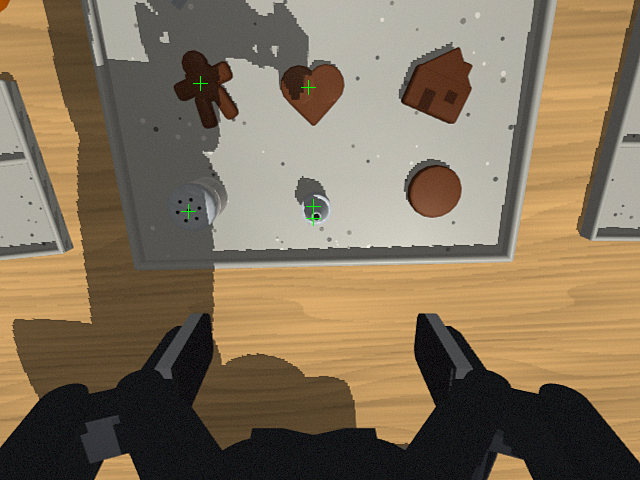

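Markers agree within about 4 mm. Nozzle tip is at (317,215), i.e. world (455,10). Now I grasp the nozzle.

```bash
python3 -m pendant '[[1,3.8,-4.2,35,0],[1,0,0,40,0],[1,0,0,40,0],[1,0,0,40,0],[1,0,0,30,0],[1,0,0,20,0],[1,0,0,14,0],[1,0,0,8,0],[1,0,0,0,0],[0,0,0,0,0]]' 40
python3 -m pendant '[[0,0,0,0,0],[0,0,0,0,0],[0,0,0,0,0],[0,0,0,0,0],[0,0,0,0,0],[0,0,0,0,0]]'
python3 -m pendant '[[0,0,0,-10,0],[0,0,0,-30,0],[0,0,0,-40,0],[0,0,0,-40,0],[0,0,0,0,0]]'
python3 - <<'E'
from h import *
K=R.from_euler("z",-3.2,degrees=True).as_matrix()
for n,x in(("man",-62),("shaker",21),("nozzle",83)):print(n,np.array([513,-347,0])+K@[x,0,0])
t=np.array([513,-347,0])+K@[83,0,0]
go(t[0],t[1],125,-93)
E
```

```text
time: 4.3
tool_pos: [455.9, 8.8, 5.0]
tcp_rot: [-180.0, -0.0, -93.0]
ft_force: [-0.0, 0.4, 0.3]
finger_gap: 73.3
time: 4.9
tool_pos: [456.1, 9.2, 5.2]
tcp_rot: [-179.9, -0.0, -93.0]
ft_force: [-2.0, -0.2, 6.1]
finger_gap: 28.9
time: 5.4
tool_pos: [459.6, 8.9, 131.4]
tcp_rot: [-179.4, -0.0, -93.0]
ft_force: [0.8, -0.3, -0.2]
finger_gap: 28.5
man [ 451.09667262 -343.53906669    0.        ]
shaker [ 533.96725605 -348.1722516     0.        ]
nozzle [ 595.87058343 -351.63318491    0.        ]
t 5.4 tcp [459.6   8.9 131.4] [-179.4   -0.   -93. ] turn 0.0 then shift [ 352.9 -154.9    6.4] len 386
```

```bash
python3 -m pendant '[[0,39.3,-17.7,0,0],[0,39.3,-17.7,0,0],[0,39.3,-17.7,0,0],[0,39.3,-17.7,0,0],[0,39.3,-17.7,0,0],[0,39.3,-17.7,0,0],[0,39.3,-17.7,0,0],[0,39.3,-17.7,0,0],[0,39.3,-17.7,0,0],[0,0,0,0,0]]'
python3 -m pendant '[[0,0,0,0,0],[0,0,0,0,0]]'
python3 - <<'E'
from h import *
go(595.9,-351.6,8,-93)
K=R.from_euler("z",-3.2,degrees=True).as_matrix()
for n in("wrist","top"):
    C=cam(n);p,d=optics.snapshot(n)
    for x,col in((-112,1),(112,1),(-12-4,2),(-16+8,2),(54,2),(58,2)):
        a,b=pix(n,[np.array([513,-347,16])+K@[x,s*64,0] for s in(-1,1)],C).round().astype(int)
        cv2.line(p,tuple(map(int,a)),tuple(map(int,b)),(0,255,0),1)
    for s in(-64,64):
        a,b=pix(n,[np.array([513,-347,16])+K@[x,s,0] for x in(-112,112)],C).round().astype(int)
        cv2.line(p,tuple(map(int,a)),tuple(map(int,b)),(0,255,0),1)
    if n=="top":
        K2=R.from_euler("z",3.5,degrees=True).as_matrix()
        b=pix(n,[np.array([499,352,16])+K2@[x,y,0] for x,y in((-85,-64),(85,-64),(85,64),(-85,64))],C).round().astype(np.int32)
        cv2.polylines(p,[b],True,(0,255,0),1)
        q=np.hstack([cv2.resize(p[195:335,a:a+90],(385,600),interpolation=cv2.INTER_CUBIC) for a in(105,440)])
        cv2.imwrite("pics/t2.png",q)
    else: cv2.imwrite("pics/w2.png",p)
E
```

```text
time: 6.4
tool_pos: [595.7, -356.9, 122.2]
tcp_rot: [179.9, -0.0, -93.2]
ft_force: [-0.5, 0.7, 0.4]
finger_gap: 28.7
time: 6.6
tool_pos: [595.8, -351.2, 124.0]
tcp_rot: [180.0, 0.0, -93.0]
ft_force: [-0.8, 0.2, -0.6]
finger_gap: 28.8
t 6.6 tcp [ 595.8 -351.2  124. ] [180.   0. -93.] turn 0.0 then shift [  0.4  -0.2 116. ] len 116
```

View pics/w2.png

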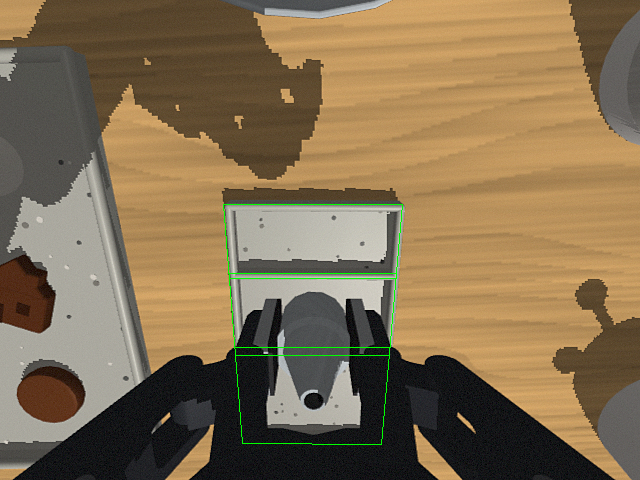

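View pics/t2.png

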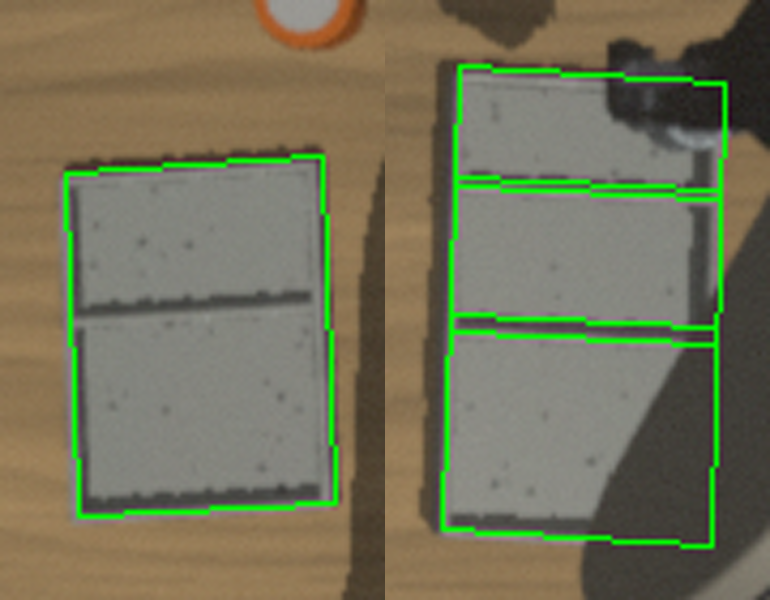

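Nozzle is held. The kit_three outline fits in the wrist view (narrow bay from (228,207) to (400,274)), and the kit_two outline fits in the top view. Set it down.

```bash
python3 -m pendant '[[0,0,0,30,0],[0,0,0,35,0],[0,0,0,25,0],[0,0,0,12,0],[0,0,0,8,0],[0,0,0,5,0],[0,0,0,2,0],[0,0,0,1,0],[0,0,0,0,0],[0,0,0,0,0]]'
python3 -m pendant '[[0.5,0,0,0,0],[0.55,0,0,0,0],[0.6,0,0,0,0],[0.6,0,0,0,0],[0.6,0,0,-10,0],[0.6,0,0,-30,0],[0.6,0,0,-40,0],[0.6,0,0,-40,0],[1,0,0,0,0],[1,0,0,0,0]]'
python3 - <<'E'
from h import *
go(470.5,119.5,125,-93)
p,d=optics.snapshot("wrist"); print([(round(x["score"],2),np.round(x["at"])) for x in optics.search_frame("wrist","nozzle")[:2]])
cv2.imwrite("pics/w3.png",p)
E
```

```text
time: 7.7
tool_pos: [596.5, -352.6, 7.1]
tcp_rot: [-179.9, -0.0, -93.0]
ft_force: [-0.7, -0.4, -1.2]
finger_gap: 28.5
time: 8.7
tool_pos: [597.3, -353.1, 129.3]
tcp_rot: [-179.8, -0.1, -93.0]
ft_force: [-0.7, -0.3, 0.0]
finger_gap: 78.0
t 8.7 tcp [ 597.3 -353.1  129.3] [-1.798e+02 -1.000e-01 -9.300e+01] turn 0.0 then shift [-465.3  151.4    4.3] len 489
[(0.87, array([ 595., -355.,   30.]))]
```

View pics/w3.png

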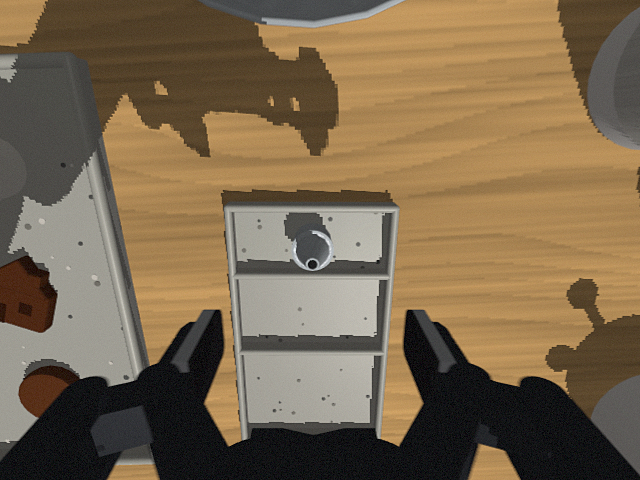

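Nozzle stands in the narrow bay at px (312,250). Next the shaker, with the opening at 0.8 because of the nearby tray wall.

```bash
python3 -m pendant '[[1,-38.7,12.5,0,0],[1,-38.7,12.5,0,0],[1,-38.7,12.5,0,0],[1,-38.7,12.5,0,0],[1,-38.7,12.5,0,0],[1,-38.7,12.5,0,0],[1,-38.7,12.5,0,0],[1,-38.7,12.5,0,0],[1,-38.7,12.5,0,0],[1,-38.7,12.5,0,0]]'
python3 -m pendant '[[0.8,-38.7,12.5,0,0],[0.8,-38.7,12.5,0,0],[0.8,0,0,0,0],[0.8,0,0,0,0],[0.8,0,0,0,0]]'
python3 - <<'E'
from h import *
go(470.5,119.5,10,-93)
C=cam("wrist"); p,d=optics.snapshot("wrist"); P=cloud("wrist",d,C)
print([(round(x["score"],2),np.round(x["at"])) for x in optics.search_frame("wrist","shaker")[:2]])
s=(P[...,2]>52)&(P[...,2]<75)&(abs(P[...,0]-470)<40)&(abs(P[...,1]-120)<32)&(d>0)
q=P[s]; print(len(q),q.mean(0),q.min(0),q.max(0))
cv2.imwrite("pics/w4.png",p)
E
```

```text
time: 9.8
tool_pos: [489.3, 42.2, 124.5]
tcp_rot: [179.8, -0.0, -93.0]
ft_force: [0.8, 0.2, 0.2]
finger_gap: 85.1
time: 10.3
tool_pos: [470.0, 118.5, 125.3]
tcp_rot: [179.9, -0.0, -93.0]
ft_force: [0.2, 0.4, 0.7]
finger_gap: 68.3
t 10.3 tcp [470.  118.5 125.3] [179.9  -0.  -93. ] turn 0.0 then shift [ -1.   -0.5 115.3] len 115
[(0.71, array([475., 125.,  69.]))]
3584 [471.53059805 122.91194688  63.57255425] [446.83298876 101.52034502  52.03413815] [490.35230283 144.9820608   67.38262561]
```

```bash
python3 -m pendant '[[0.8,-2.5,0,30,0],[0.8,0,0,30,0],[0.8,0,0,25,0],[0.8,0,0,16,0],[0.8,0,0,9,0],[0.8,0,0,5,0],[0.8,0,0,0,0],[0,0,0,0,0],[0,0,0,0,0],[0,0,0,0,0]]' 50
python3 -m pendant '[[0,0,0,0,0],[0,0,0,0,0],[0,0,0,0,0],[0,0,0,-10,0],[0,0,0,-30,0],[0,0,0,-40,0],[0,0,0,-40,0],[0,0,0,0,0],[0,0,0,0,0]]'
python3 -c "
from h import *
go(534,-348.2,130,-93)"
```

```text
time: 11.4
tool_pos: [471.6, 122.0, 12.4]
tcp_rot: [-179.9, 0.0, -93.0]
ft_force: [-0.2, 1.3, 4.7]
finger_gap: 40.8
time: 12.3
tool_pos: [471.4, 121.9, 132.8]
tcp_rot: [-179.8, 0.0, -93.0]
ft_force: [0.4, -0.2, -2.0]
finger_gap: 41.6
t 12.3 tcp [471.4 121.9 132.8] [-179.8    0.   -93. ] turn 0.0 then shift [466.2 -87.1   2.8] len 474
```

```bash
python3 -m pendant '[[0,38.8,-7.3,0,0],[0,38.8,-7.3,0,0],[0,38.8,-7.3,0,0],[0,38.8,-7.3,0,0],[0,38.8,-7.3,0,0],[0,38.8,-7.3,0,0],[0,38.8,-7.3,0,0],[0,38.8,-7.3,0,0],[0,38.8,-7.3,0,0],[0,38.8,-7.3,0,0]]'
python3 -m pendant '[[0,38.8,-7.3,0,0],[0,38.8,-7.3,0,0],[0,0,0,0,0],[0,0,0,0,0],[0,0,0,0,0]]'
python3 -c "
from h import *
go(534,-348.2,12,-93)"
```

```text
time: 13.3
tool_pos: [521.9, -270.3, 128.9]
tcp_rot: [179.8, 0.1, -93.0]
ft_force: [0.8, -0.1, -1.3]
finger_gap: 40.9
time: 13.8
tool_pos: [533.0, -346.3, 129.6]
tcp_rot: [179.9, 0.1, -93.0]
ft_force: [-0.7, 0.4, -0.9]
finger_gap: 41.2
t 13.8 tcp [ 533.  -346.3  129.6] [ 1.799e+02  1.000e-01 -9.300e+01] turn 0.0 then shift [  1.8  -1.1 117.6] len 118
```

```bash
python3 -m pendant '[[0,1.8,0,30,0],[0,0,0,35,0],[0,0,0,25,0],[0,0,0,12,0],[0,0,0,8,0],[0,0,0,5,0],[0,0,0,2,0],[0,0,0,1,0],[0,0,0,0.5,0],[0,0,0,0,0]]'
python3 -m pendant '[[0.7,0,0,0,0],[0.75,0,0,0,0],[0.75,0,0,0,0],[0.75,0,0,0,0],[0.75,0,0,-10,0],[0.75,0,0,-30,0],[0.75,0,0,-40,0],[0.75,0,0,-40,0],[1,0,0,0,0],[1,0,0,0,0]]'
python3 - <<'E'
from h import *
go(575,107,125,-70.5)
p,d=optics.snapshot("wrist")
for q in("nozzle","shaker"):print([(round(x["score"],2),np.round(x["at"])) for x in optics.search_frame("wrist",q)[:2]])
cv2.imwrite("pics/w5.png",p)
E
```

```text
time: 14.8
tool_pos: [534.1, -349.9, 13.5]
tcp_rot: [-179.9, -0.0, -93.0]
ft_force: [0.2, -0.6, -0.8]
finger_gap: 41.3
time: 15.8
tool_pos: [534.9, -350.4, 135.5]
tcp_rot: [-179.8, -0.1, -93.0]
ft_force: [-0.2, -0.1, -1.0]
finger_gap: 85.4
t 15.8 tcp [ 534.9 -350.4  135.5] [-1.798e+02 -1.000e-01 -9.300e+01] turn -22.5 then shift [-417.8 -190.5   10.5] len 459
[(0.7, array([ 593., -357.,   32.]))]
[(0.75, array([ 538., -349.,   69.]))]
```

View pics/w5.png

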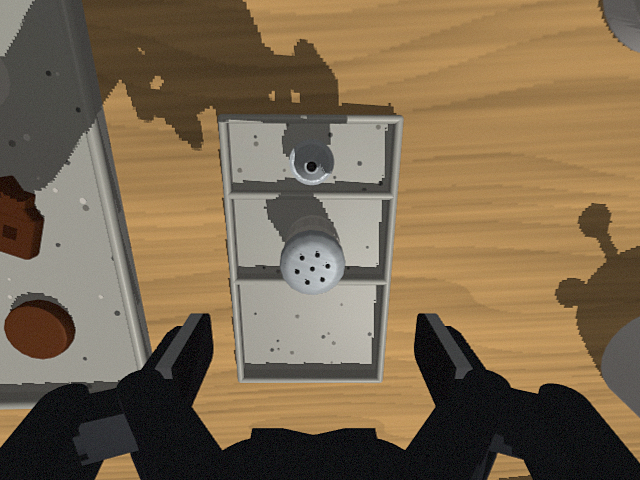

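Shaker stands in the middle bay (312,262). Now the man, with the jaws turned to its arms.

```bash
python3 -m pendant '[[1,0,0,0,-7.5],[1,0,0,0,-7.5],[1,0,0,0,-7.5],[1,-34.6,-15.9,0,0],[1,-34.6,-15.9,0,0],[1,-34.6,-15.9,0,0],[1,-34.6,-15.9,0,0],[1,-34.6,-15.9,0,0],[1,-34.6,-15.9,0,0],[1,-34.6,-15.9,0,0]]'
python3 -m pendant '[[1,-34.6,-15.9,0,0],[1,-34.6,-15.9,0,0],[1,-34.6,-15.9,0,0],[1,-34.6,-15.9,0,0],[1,-34.6,-15.9,0,0],[1,0,0,0,0],[1,0,0,0,0],[1,0,0,0,0]]'
python3 - <<'E'
from h import *
go(575,107,2,-70.5)
C=cam("wrist");p,d=optics.snapshot("wrist")
print([(round(x["score"],2),np.round(x["at"])) for x in optics.search_frame("wrist","ginger_man")[:2]])
T=r.sense()["tool_pos"]; M=R.from_euler("z",19.5,degrees=True).as_matrix()
for x,y in((0,-42),(0,-28),(0,0),(0,28),(0,42),(27,0),(-39,0)):
    u=pix("wrist",np.array([T[0],T[1],17])+M@[x,y,0],C)[0].astype(int); cv2.drawMarker(p,(int(u[0]),int(u[1])),(0,255,0),0,12)
cv2.imwrite("pics/w6.png",p)
E
```

```text
time: 16.95
tool_pos: [556.5, -82.3, 131.0]
tcp_rot: [179.9, 0.1, -70.5]
ft_force: [0.2, -0.3, 0.4]
finger_gap: 85.7
time: 17.75
tool_pos: [574.1, 104.7, 131.7]
tcp_rot: [179.9, 0.0, -70.5]
ft_force: [0.1, -0.4, -0.4]
finger_gap: 85.4
t 17.8 tcp [574.1 104.7 131.7] [179.9   0.  -70.5] turn -0.0 then shift [ -1.9  -1.6 129.7] len 130
[(0.92, array([574., 113.,  18.]))]
```

View pics/w6.png

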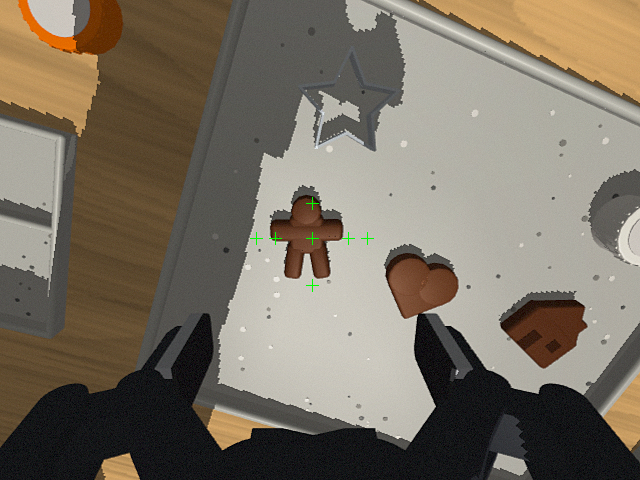

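The arms' middle is at (306,229) and my grasp point at (312,238), so I shift 4 mm left and 6 mm forward, then descend.

```bash
python3 -m pendant '[[0.9,-4,-6,30,0],[0.9,0,0,35,0],[0.9,0,0,30,0],[0.9,0,0,17,0],[0.9,0,0,9,0],[0.9,0,0,5,0],[0.9,0,0,3,0],[0.9,0,0,0,0],[0.9,0,0,0,0],[0.8,0,0,0,0]]' 30
python3 -m pendant '[[0,0,0,0,0],[0,0,0,0,0],[0,0,0,0,0],[0,0,0,0,0],[0,0,0,0,0]]'
python3 -c "
from h import *
go(575,107,2,-70.5)"
```

```text
time: 18.85
tool_pos: [579.9, 111.4, 4.8]
tcp_rot: [-179.9, -0.0, -70.5]
ft_force: [0.1, -0.1, -0.4]
finger_gap: 68.4
time: 19.35
tool_pos: [579.9, 111.5, 4.7]
tcp_rot: [-179.9, -0.0, -70.5]
ft_force: [-0.8, 0.1, 5.9]
finger_gap: 55.1
t 19.4 tcp [579.9 111.5   4.7] [-179.9   -0.   -70.5] turn 0.0 then shift [2.6 6.1 2.7] len 7
```

```bash
python3 -m pendant '[[0.78,0,0,0,0],[0.78,0,0,0,0],[0.78,0,0,3.5,0],[0.78,0,0,0,0],[0,0,0,0,0],[0,0,0,0,0],[0,0,0,0,0],[0,0,0,0,0]]' 30
python3 -m pendant '[[0,0,0,-8,0],[0,0,0,-30,0],[0,0,0,-40,0],[0,0,0,-40,0],[0,0,0,0,0],[0,0,0,0,0]]'
python3 - <<'E'
from h import *
K=R.from_euler("z",-3.2,degrees=True).as_matrix()
t=np.array([513,-347,0])+K@[-56,0,0]
go(t[0],t[1],120,-93)
p,d=optics.snapshot("wrist"); cv2.imwrite("pics/w7.png",p)
print([(round(x["score"],2),np.round(x["at"])) for x in optics.search_frame("wrist","ginger_man")[:2]])
E
```

```text
time: 20.15
tool_pos: [579.1, 111.4, 0.2]
tcp_rot: [180.0, 0.0, -70.5]
ft_force: [-0.3, 0.0, -0.8]
finger_gap: 55.5
time: 20.75
tool_pos: [580.5, 111.5, 120.7]
tcp_rot: [-179.8, -0.1, -70.5]
ft_force: [0.3, 1.0, -0.9]
finger_gap: 55.1
t 20.8 tcp [580.5 111.5 120.7] [-1.798e+02 -1.000e-01 -7.050e+01] turn 22.5 then shift [461.2  99.4   0.7] len 472
[(0.9, array([576., 110., 136.])), (0.6, array([573.,  13.,  24.]))]
```

View pics/w7.png

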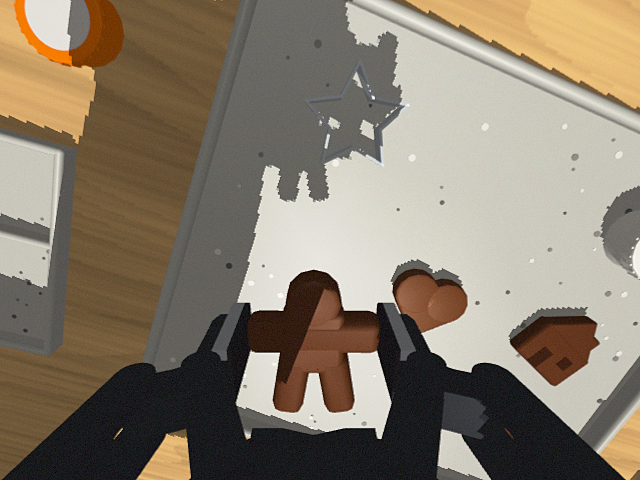

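Man is held flat by the arms. Carry it to the wide bay.

```bash
python3 -m pendant '[[0,0,0,0,7.5],[0,0,0,0,7.5],[0,0,0,0,7.5],[0,38.4,8.3,0,0],[0,38.4,8.3,0,0],[0,38.4,8.3,0,0],[0,38.4,8.3,0,0],[0,38.4,8.3,0,0],[0,38.4,8.3,0,0],[0,38.4,8.3,0,0]]'
python3 -m pendant '[[0,38.4,8.3,0,0],[0,38.4,8.3,0,0],[0,38.4,8.3,0,0],[0,38.4,8.3,0,0],[0,38.4,8.3,0,0],[0,0,0,0,0],[0,0,0,0,0],[0,0,0,0,0]]'
python3 -c "
from h import *
go(457.1,-343.9,2,-93)"
```

```text
time: 21.85
tool_pos: [505.3, -155.0, 116.4]
tcp_rot: [179.8, 0.1, -93.0]
ft_force: [0.8, -0.4, -0.6]
finger_gap: 54.9
time: 22.65
tool_pos: [455.3, -342.3, 117.0]
tcp_rot: [179.9, 0.1, -93.0]
ft_force: [-0.2, -0.8, -0.8]
finger_gap: 55.2
t 22.6 tcp [ 455.3 -342.3  117. ] [ 1.799e+02  1.000e-01 -9.300e+01] turn 0.0 then shift [  1.5  -1.8 115. ] len 115
```

```bash
python3 -m pendant '[[0,1.5,-1.8,30,0],[0,0,0,35,0],[0,0,0,25,0],[0,0,0,12,0],[0,0,0,6,0],[0,0,0,4,0],[0,0,0,2,0],[0,0,0,1,0],[0,0,0,0,0],[0,0,0,0,0]]'
python3 -m pendant '[[0,0,0,0.5,0],[0,0,0,0,0],[0.7,0,0,0,0],[0.8,0,0,0,0],[0.8,0,0,0,0],[0.8,0,0,0,0],[0.8,0,0,-10,0],[0.8,0,0,-30,0],[0.8,0,0,-40,0],[1,0,0,-40,0]]'
python3 -m pendant '[[1,0,0,0,0],[1,0,0,0,0]]'
python3 - <<'E'
from h import *
go(566,8.5,125,-93)
p,d=optics.snapshot("wrist")
for q in("nozzle","shaker","ginger_man"):print([(round(x["score"],2),np.round(x["at"])) for x in optics.search_frame("wrist",q)[:2]])
cv2.imwrite("pics/w8.png",p)
E
```

```text
time: 23.65
tool_pos: [457.8, -345.7, 4.0]
tcp_rot: [-180.0, -0.0, -93.0]
ft_force: [-0.4, 0.3, 0.4]
finger_gap: 54.7
time: 24.65
tool_pos: [457.0, -344.9, 124.4]
tcp_rot: [180.0, 0.0, -93.0]
ft_force: [0.7, -0.4, -0.2]
finger_gap: 80.7
time: 24.85
tool_pos: [458.5, -346.2, 125.3]
tcp_rot: [-179.8, -0.2, -93.0]
ft_force: [0.6, -0.2, -0.8]
finger_gap: 85.4
t 24.9 tcp [ 458.5 -346.2  125.3] [-179.8   -0.2  -93. ] turn 0.0 then shift [-3.598e+02 -8.880e+01  3.000e-01] len 371
[(0.73, array([ 587., -356.,   29.]))]
[(0.9, array([ 530., -347.,   68.]))]
[(0.82, array([ 455., -346.,   16.]))]
```

View pics/w8.png

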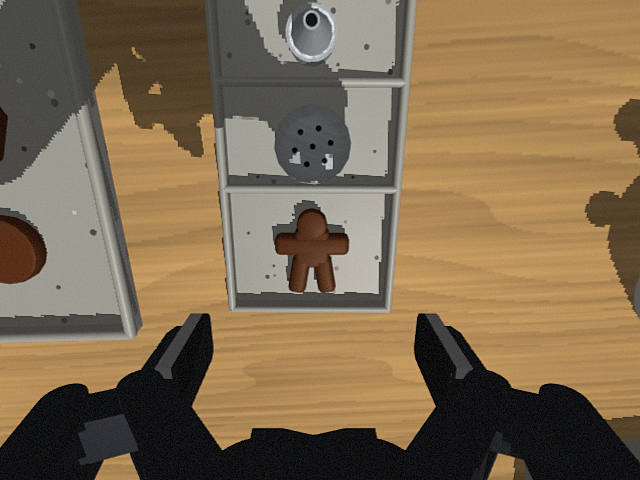

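Man lies flat in the wide bay (312,250). Now the heart, with the same tool yaw.

```bash
python3 -m pendant '[[1,-35.9,-9,0,0],[1,-35.9,-9,0,0],[1,-35.9,-9,0,0],[1,-35.9,-9,0,0],[1,-35.9,-9,0,0],[1,-35.9,-9,0,0],[1,-35.9,-9,0,0],[1,-35.9,-9,0,0],[1,-35.9,-9,0,0],[1,-35.9,-9,0,0]]'
python3 -m pendant '[[1,0,0,0,0],[1,0,0,0,0],[1,0,0,0,0]]'
python3 - <<'E'
from h import *
go(567,8,1,-93)
C=cam("wrist");p,d=optics.snapshot("wrist")
print([(round(x["score"],2),np.round(x["at"])) for x in optics.search_frame("wrist","ginger_heart")[:2]])
T=r.sense()["tool_pos"]; M=R.from_euler("z",-3,degrees=True).as_matrix()
for x,y in((0,-42),(0,-30),(0,0),(0,30),(0,42),(17.5,0),(-37.5,0)):
    u=pix("wrist",np.array([T[0],T[1],17])+M@[x,y,0],C)[0].astype(int); cv2.drawMarker(p,(int(u[0]),int(u[1])),(0,255,0),0,12)
cv2.imwrite("pics/w9.png",p)
E
```

```text
time: 26.05
tool_pos: [565.3, 10.2, 121.4]
tcp_rot: [179.9, 0.0, -93.0]
ft_force: [-0.1, -0.7, 0.2]
finger_gap: 85.1
time: 26.35
tool_pos: [565.2, 7.9, 121.8]
tcp_rot: [179.9, -0.0, -93.0]
ft_force: [0.1, 0.1, -0.1]
finger_gap: 85.3
t 26.4 tcp [565.2   7.9 121.8] [179.9  -0.  -93. ] turn 0.0 then shift [ -0.2  -1.8 120.8] len 121
[(0.97, array([572.,  12.,  18.])), (0.68, array([ 407., -276.,    7.]))]
```

View pics/w9.png

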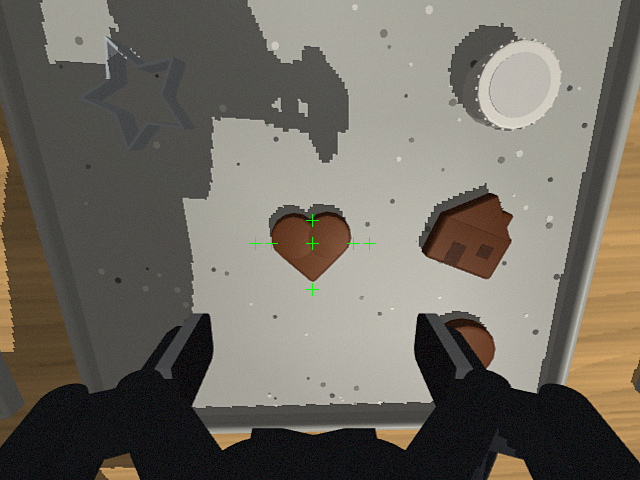

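```bash
python3 -m pendant '[[0.95,-1.3,-6,30,0],[0.95,0,0,35,0],[0.95,0,0,25,0],[0.95,0,0,14,0],[0.95,0,0,8,0],[0.95,0,0,5,0],[0.95,0,0,3,0],[0.95,0,0,0,0],[0.95,0,0,0,0],[0.85,0,0,0,0]]' 30
python3 -m pendant '[[0.85,0,0,2,0],[0,0,0,0,0],[0,0,0,0,0],[0,0,0,0,0],[0,0,0,0,0],[0,0,0,0,0]]'
python3 -c "
from h import *
go(567,8,1,-93)"
```

```text
time: 27.45
tool_pos: [572.8, 9.6, 3.7]
tcp_rot: [-179.9, -0.0, -93.0]
ft_force: [0.3, -0.2, 0.2]
finger_gap: 72.5
time: 28.05
tool_pos: [572.3, 9.6, 1.1]
tcp_rot: [-180.0, 0.0, -93.0]
ft_force: [-0.6, 0.9, 3.7]
finger_gap: 58.1
t 28.1 tcp [572.3   9.6   1.1] [-180.    0.  -93.] turn 0.0 then shift [1.9 5.2 0.1] len 6
```

```bash
python3 -m pendant '[[0,0,0,-8,0],[0,0,0,-30,0],[0,0,0,-40,0],[0,0,0,-40,0],[0,0,0,0,-6.5],[0,0,0,0,0]]'
python3 -c "
from h import *
go(474,350.5,120,-86.5)"
```

```text
time: 28.65
tool_pos: [573.1, 9.5, 120.9]
tcp_rot: [-179.8, -0.0, -86.4]
ft_force: [-1.2, -0.4, -0.8]
finger_gap: 58.1
t 28.6 tcp [573.1   9.5 120.9] [-179.8   -0.   -86.4] turn 0.1 then shift [-346.4   78.1    0.9] len 355
```

```bash
python3 -m pendant '[[0,-38.5,8.6,0,0],[0,-38.5,8.6,0,0],[0,-38.5,8.6,0,0],[0,-38.5,8.6,0,0],[0,-38.5,8.6,0,0],[0,-38.5,8.6,0,0],[0,-38.5,8.6,0,0],[0,-38.5,8.6,0,0],[0,-38.5,8.6,0,0],[0,0,0,0,0]]'
python3 -m pendant '[[0,0,0,0,0],[0,0,0,0,0]]'
python3 - <<'E'
from h import *
go(474,350.5,2,-86.5)
n="wrist";C=cam(n);p,d=optics.snapshot(n)
K2=R.from_euler("z",3.5,degrees=True).as_matrix()
f=lambda x,y:np.array([499,352,16])+K2@[x,y,0]
for box in(((-85,-64),(85,-64),(85,64),(-85,64)),((11,-60),(15,-60),(15,60),(11,60))):
    cv2.polylines(p,[pix(n,[f(*b) for b in box],C).round().astype(np.int32)],True,(0,255,0),1)
cv2.imwrite("pics/w10.png",p)
E
```

```text
time: 29.65
tool_pos: [470.6, 354.2, 117.2]
tcp_rot: [179.8, 0.0, -86.4]
ft_force: [0.6, -0.9, 0.1]
finger_gap: 58.6
time: 29.85
tool_pos: [473.1, 349.5, 117.7]
tcp_rot: [179.9, -0.1, -86.6]
ft_force: [-0.6, -1.3, -1.1]
finger_gap: 58.3
t 29.9 tcp [473.1 349.5 117.7] [ 1.799e+02 -1.000e-01 -8.660e+01] turn -0.1 then shift [ -1.   -0.9 115.7] len 116
```

View pics/w10.png

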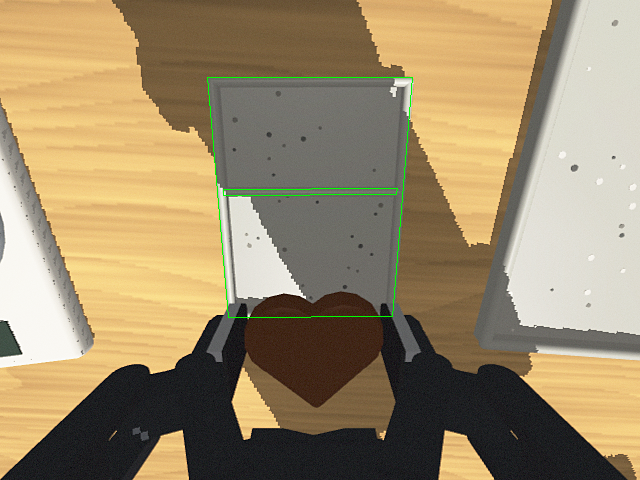

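Kit_two outline fits and the heart is held. Lower it.

```bash
python3 -m pendant '[[0,-1,0,30,0],[0,0,0,35,0],[0,0,0,25,0],[0,0,0,12,0],[0,0,0,6,0],[0,0,0,4,0],[0,0,0,2,0],[0,0,0,1,0],[0,0,0,0.5,0],[0,0,0,0,0]]'
python3 -m pendant '[[0,0,0,0,0],[0.75,0,0,0,0],[0.83,0,0,0,0],[0.83,0,0,0,0],[0.83,0,0,0,0],[0.83,0,0,-10,0],[0.83,0,0,-30,0],[0.83,0,0,-40,0],[1,0,0,-40,0],[1,0,0,0,0]]'
python3 -c "
from h import *
go(662.5,-119,125,-86.5)"
```

```text
time: 30.9
tool_pos: [473.8, 352.0, 3.9]
tcp_rot: [-179.9, 0.0, -86.5]
ft_force: [-1.0, 0.4, 0.1]
finger_gap: 58.1
time: 31.9
tool_pos: [477.5, 354.2, 131.8]
tcp_rot: [-179.4, 0.3, -86.5]
ft_force: [0.7, 0.5, 1.5]
finger_gap: 85.6
t 31.9 tcp [477.5 354.2 131.8] [-179.4    0.3  -86.5] turn 0.0 then shift [ 483.6 -155.8    6.8] len 508
```

```bash
python3 -m pendant '[[1,40,-13.3,0,0],[1,40,-13.3,0,0],[1,40,-13.3,0,0],[1,40,-13.3,0,0],[1,40,-13.3,0,0],[1,40,-13.3,0,0],[1,40,-13.3,0,0],[1,40,-13.3,0,0],[1,40,-13.3,0,0],[1,40,-13.3,0,0]]' 40
python3 -m pendant '[[0.78,40,-13.3,0,0],[0.78,40,-13.3,0,0],[0.78,0,0,0,0],[0.78,0,0,0,0],[0.78,0,0,0,0]]'
python3 - <<'E'
from h import *
go(662.5,-119,10,-86.5)
C=cam("wrist");p,d=optics.snapshot("wrist");P=cloud("wrist",d,C)
print([(round(x["score"],2),np.round(x["at"])) for x in optics.search_frame("wrist","colour_pot")[:2]])
s=(P[...,2]>24)&(P[...,2]<40)&(abs(P[...,0]-662)<40)&(abs(P[...,1]+119)<40)&(d>0)
q=P[s]; print(len(q),q.mean(0),q.min(0),q.max(0))
s=(P[...,2]>8)&(P[...,2]<30)&(abs(P[...,0]-662)<15)&(P[...,1]<-150)&(P[...,1]>-230)&(d>0)
print("wall",np.percentile(P[s],[1,50,99],axis=0).round())
T=r.sense()["tool_pos"]
for y in(-47,-33,-25,0,25,33,47):
    u=pix("wrist",[T[0],T[1]+y,30],C)[0].astype(int); cv2.drawMarker(p,(int(u[0]),int(u[1])),(0,0,255),0,12)
cv2.imwrite("pics/w11.png",p)
E
```

```text
time: 32.9
tool_pos: [631.3, -41.1, 123.8]
tcp_rot: [-180.0, -0.0, -86.5]
ft_force: [1.1, 0.7, 0.2]
finger_gap: 85.0
time: 33.4
tool_pos: [662.0, -116.9, 123.3]
tcp_rot: [180.0, 0.0, -86.5]
ft_force: [-0.3, 0.8, 0.3]
finger_gap: 66.8
t 33.4 tcp [ 662.  -116.9  123.3] [180.    0.  -86.5] turn 0.0 then shift [  2.1  -0.4 113.3] len 113
[(0.97, array([ 665., -120.,   36.]))]
3941 [ 665.67476118 -121.56307579   32.83608618] [ 638.61716017 -147.26896623   24.1955238 ] [689.44557661 -96.33656806  35.93230736]
wall [[ 647. -206.    8.]
 [ 662. -200.   20.]
 [ 677. -197.   21.]]
```

View pics/w11.png

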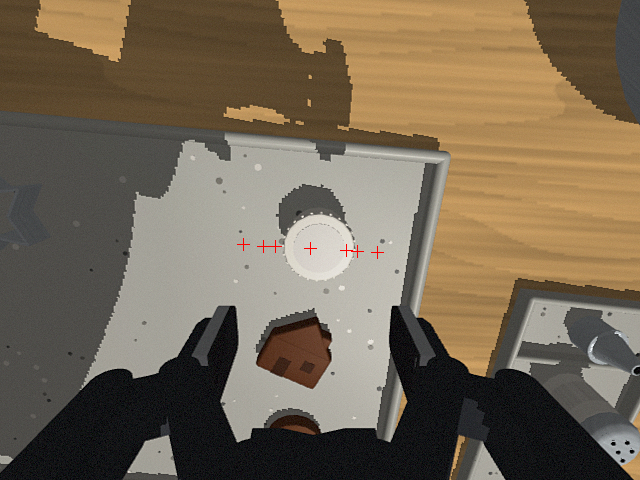

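Pot centre is at (320,247), about 6 mm right of my point; correct and grasp it by the lid.

```bash
python3 -m pendant '[[0.9,5.5,-2,30,0],[0.9,0,0,30,0],[0.9,0,0,25,0],[0.9,0,0,14,0],[0.9,0,0,8,0],[0.9,0,0,4,0],[0.9,0,0,0,0],[0.9,0,0,0,0],[0,0,0,0,0],[0,0,0,0,0]]' 40
python3 -m pendant '[[0,0,0,0,0],[0,0,0,0,0],[0,0,0,0,0],[0,0,0,0,0]]'
python3 -m pendant '[[0,0,0,-10,0],[0,0,0,-30,0],[0,0,0,-40,0],[0,0,0,-40,0],[0,0,0,0,0],[0,0,0,0,0]]'
python3 - <<'E'
from h import *
K2=R.from_euler("z",3.5,degrees=True).as_matrix(); t=np.array([499,352,0])+K2@[48,0,0]; print(t)
go(t[0],t[1],125,-86.5)
E
```

```text
time: 34.5
tool_pos: [665.2, -123.2, 13.3]
tcp_rot: [-179.9, -0.0, -86.5]
ft_force: [0.3, -1.9, 14.2]
finger_gap: 49.5
time: 34.9
tool_pos: [665.5, -123.3, 13.7]
tcp_rot: [-179.9, -0.0, -86.5]
ft_force: [-1.5, -0.5, 5.5]
finger_gap: 48.4
time: 35.5
tool_pos: [665.7, -123.3, 134.7]
tcp_rot: [-179.8, -0.1, -86.5]
ft_force: [-0.7, -0.2, -1.2]
finger_gap: 48.3
[546.91047032 354.9303299    0.        ]
t 35.5 tcp [ 665.7 -123.3  134.7] [-1.798e+02 -1.000e-01 -8.650e+01] turn 0.0 then shift [-484.6   89.3    9.7] len 493
```

```bash
python3 -m pendant '[[0,-40.4,7.4,0,0],[0,-40.4,7.4,0,0],[0,-40.4,7.4,0,0],[0,-40.4,7.4,0,0],[0,-40.4,7.4,0,0],[0,-40.4,7.4,0,0],[0,-40.4,7.4,0,0],[0,-40.4,7.4,0,0],[0,-40.4,7.4,0,0],[0,-40.4,7.4,0,0]]'
python3 -m pendant '[[0,-40.4,7.4,0,0],[0,-40.4,7.4,0,0],[0,0,0,0,0],[0,0,0,0,0],[0,0,0,0,0]]'
python3 -c "
from h import *
go(546.9,354.9,14.2,-86.5)"
```

```text
time: 36.5
tool_pos: [563.9, 276.7, 130.1]
tcp_rot: [179.8, -0.1, -86.5]
ft_force: [1.6, -0.2, -0.6]
finger_gap: 48.2
time: 37.0
tool_pos: [545.7, 354.3, 130.9]
tcp_rot: [179.9, -0.1, -86.5]
ft_force: [-0.4, -1.2, -0.8]
finger_gap: 48.2
t 37.0 tcp [545.7 354.3 130.9] [ 1.799e+02 -1.000e-01 -8.650e+01] turn -0.0 then shift [ -0.6  -1.3 116.7] len 117
```

```bash
python3 -m pendant '[[0,-0.6,-1.3,30,0],[0,0,0,35,0],[0,0,0,25,0],[0,0,0,12,0],[0,0,0,8,0],[0,0,0,4,0],[0,0,0,2,0],[0,0,0,1,0],[0,0,0,0,0],[0,0,0,0,0]]'
python3 -m pendant '[[0,0,0,0.5,0],[0,0,0,0,0],[0,0,0,0,0]]'
```

```text
time: 38.0
tool_pos: [547.9, 356.5, 16.2]
tcp_rot: [-179.9, 0.0, -86.5]
ft_force: [-0.7, -0.5, -0.5]
finger_gap: 48.2
time: 38.3
tool_pos: [547.4, 356.2, 14.9]
tcp_rot: [-180.0, 0.0, -86.5]
ft_force: [-0.3, -0.0, -0.0]
finger_gap: 48.6
```

```bash
python3 -m pendant '[[0.7,0,0,0,0],[0.75,0,0,0,0],[0.75,0,0,0,0],[0.75,0,0,0,0],[0.75,0,0,-10,0],[0.75,0,0,-30,0],[0.75,0,0,-40,0],[1,0,0,-40,0],[1,0,30,-20,0],[1,0,30,-20,0]]'
python3 -m pendant '[[1,0,30,0,0],[1,0,0,0,0],[1,0,0,0,0],[1,0,0,0,0]]'
python3 - <<'E'
from h import *
print(r.sense()["tool_pos"])
c3=(np.array([513,-347,0]),-3.2); c2=(np.array([499,352,0]),3.5)
for cam_ in("wrist","top"):
    p,d=optics.snapshot(cam_); cv2.imwrite(f"pics/end_{cam_}.png",p)
    for q,(c,a) in dict(ginger_man=c3,shaker=c3,nozzle=c3,ginger_heart=c2,colour_pot=c2).items():
        M=R.from_euler("z",a,degrees=True).as_matrix()
        print(cam_,q,[(round(x["score"],2),np.round(M.T@(x["at"]-c))) for x in optics.search_frame(cam_,q)[:2]])
for q in("ginger_house","ginger_round","star_cutter"):print(q,[(round(x["score"],2),np.round(x["at"])) for x in optics.search_frame("top",q)[:1]])
E
```

```text
time: 39.3
tool_pos: [488.0, 352.6, 177.7]
tcp_rot: [-179.8, 0.1, -86.5]
ft_force: [-0.1, 0.8, -0.5]
finger_gap: 85.2
time: 39.7
tool_pos: [458.3, 350.6, 175.2]
tcp_rot: [-180.0, 0.0, -86.5]
ft_force: [0.1, -0.9, -0.8]
finger_gap: 85.6
[458.3054416  350.61919624 175.17387349]
wrist ginger_man []
wrist shaker []
wrist nozzle []
wrist ginger_heart [(0.97, array([-30.,   2.,  22.]))]
wrist colour_pot [(0.97, array([50., -1., 34.]))]
top ginger_man [(0.74, array([-62.,   3.,  18.]))]
top shaker [(0.57, array([14.,  7., 61.]))]
top nozzle [(0.66, array([75.,  3., 31.]))]
top ginger_heart [(0.69, array([-31.,  -3.,  17.]))]
top colour_pot [(0.67, array([44., -3., 32.])), (0.6, array([165., -65.,  32.]))]
ginger_house [(0.96, array([ 559., -113.,   14.]))]
ginger_round [(0.67, array([ 463., -112.,   17.]))]
star_cutter [(0.73, array([ 505., -342.,    1.]))]
```

View pics/end_wrist.png

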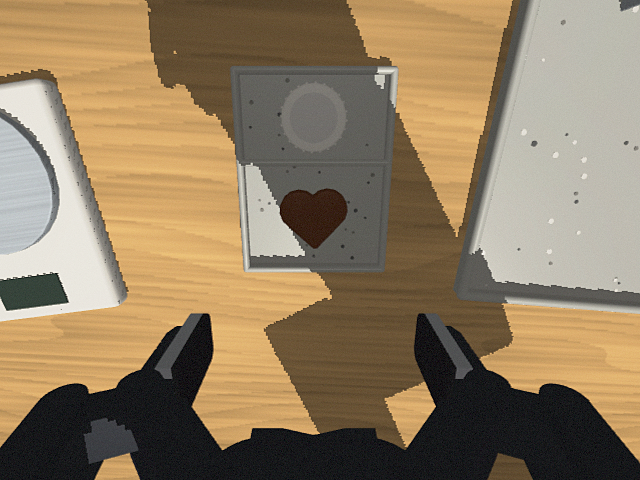

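View pics/end_top.png

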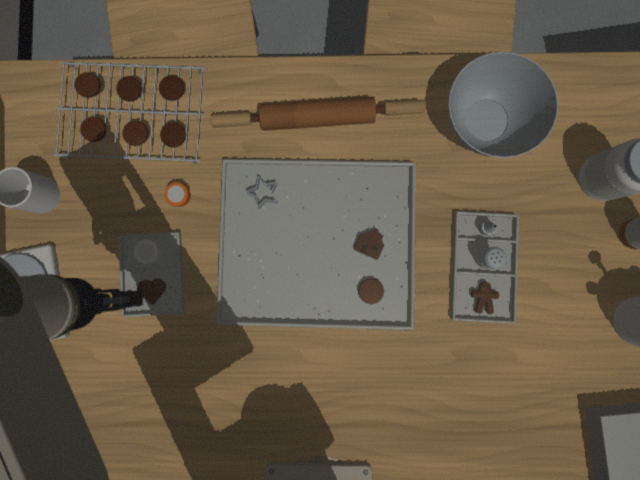

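Heart (315,218) lies flat and the pot (313,117) stands upright in kit_two. In the top view kit_three holds all three things, and the house (370,243), round (371,290) and star (262,190) have not moved.

```bash
python3 -c "
from bench import hand_in
print(hand_in())"
```

```text
the job is handed in; nothing more can be done
None
```

Both kits are made up, and I handed the job in after about 40 s of robot time. No verdict came back.

- **kit_three:** the gingerbread man lies flat in the wide bay, the shaker stands in the middle bay and the nozzle stands in the narrow bay.
- **kit_two:** the gingerbread heart lies flat in the wide bay and the white colour pot stands in the smaller bay.
- **Stock:** I left the orange look-alike alone. The house, the round and the star cutter show at the same pixels as at the start.

**Last checks:**

| Thing | Measured along its tray (mm) | Bay centre (mm) | View |
|---|---|---|---|
| Man | -62 | -62 | top |
| Shaker | +14 | +21 | top |
| Nozzle | +75 | +83 | top |
| Heart | about -30 | -35 | wrist and top |
| Pot | +44 to +50 | +48 | wrist and top |

All five readings are inside the limits.

**Disagreements:**
- **Top view offset:** it read the shaker and nozzle low. That view was 3–4 mm low in x all along, and the wrist pictures after release showed both well inside their bays.
- **Star cutter:** the final search for it returned a spot inside kit_three, which is wrong. The picture shows it still in place at (262,190).

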